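Transfer a row of samples to the second rack in reverse order

ROBOT

A 6-joint arm with a two-finger parallel gripper is mounted at the origin on a cart in front of the work surface, level with it; the furniture and walls round the work are solid. World frame = base frame: x ahead of the robot, y to its left, z up, the work surface at z = 0. Lengths are in m, angles in rad, forces in N, time in s.
With the tool pointing down it reaches from about 0.275 to 0.825 m from the base axis. Payload 4.9 kg.
Tool frame: the origin (TCP) lies at the centre of the arm's flange, where the gripper is bolted on; the fingertips stand 173 mm ahead of it and the grasp point (between the pads) lies 155 mm ahead of it; z points along the fingers, y is the line along which they close (so a half turn about z gives the same grasp; the last joint's range is limited). The gripper opens to 85 mm and grips with 20 to 120 N. Pads are 22 mm wide; open, the fingers measure 114 mm over their backs; the gripper's body (76 mm by 85 mm) begins 54 mm behind the grasp point. The pads swing forward as they close: fully open they stand 13 mm farther back than shut.
Start: joints at [1.117, 0.326, -0.193, 1.052, 0, 1.437], TCP at [0.173, 0.522, 0.405] pointing down, gripper open.
Joint ranges: [-2.65, 2.65], [-0.97, 1.79], [-1.3, 1.35], [-1.93, 2.1], [-1.47, 1.37], [-3.14, 3.14]. Speed limits (rad/s): [2.57, 2.57, 3.14, 3.14, 3.14, 3.14].

INTERFACE

Orientations are given as a unit quaternion [x, y, z, w].
In Python, from bench import status, eyes, job gives the robot as it stands.
- The arm moves only by the shell command python3 -m jog 'ROWS'. ROWS is text: rows parted by semicolons, each of 7 numbers parted by spaces: the finger opening in m, from 0 to 0.0854, then the shift along the tool's x, y, z in m, then the turn, a rotation vector about the tool's x, y, z in rad. A call has 1 to 8 rows; each row shifts and turns the commanded pose from where the row before left it, along the tool's axes as they then stand; what a row does not reach is not made up. A row lasts 1/8 s, in which the tool goes at most 62.5 mm and 10.7 degrees, less where a joint would pass 70% of its speed; a pose out of reach is approached as far as the arm can. A call is refused whole if a number of a shift passes 0.0625 or a number of a turn 0.188, either way. A call with a gripper value outside its range is refused whole. The fingers move at their own pace and stop on an object; the grip force is fixed at half the most. Time passes only in rows, so rows that do not move let the fingers close. It gives the time, the measured TCP pose, the force, the opening and the grip force at its end, in the units of the state.
- status.read_state(): the state, without advancing time (a new reading comes with each control period).
- eyes.snapshot(name): name is "scene" or "top"; returns (picture, depth): 384x512x3 uint8, red, green, blue; 384x512 float32, m along the optical axis (not along the pixel's ray), 0 where there is no reading.
- eyes.camera_model(name): a dict with "K" (3x3 intrinsics, pixels), "rvec" (rotation vector, rad) and "tvec" (3), from world to camera coordinates, as OpenCV has them. Camera axes: x right, y down, z forward; pixel columns grow to the right and rows downward; lengths in m; the calibration is good to about 2 mm. A picture is of the moment at which its call begins. camera_model takes no time and is no camera call.
- job.sign_off(): hands the job in; it is judged then, once.
The state is a dict: "t": time; "joint_pos": joint angles; "joint_velocities": joint speeds; "joint_torque": joint torques, N m; "eef_pos": TCP position; "eef_rot": TCP orientation; "ft_force": force on the tool from outside, world axes, zero at the start; "wrist_torque": the same for the moment, N m; "gripper_width": opening from 0.0 (shut) to 1.0 (fully open); "grip_force": force on a finger pad.
Only numpy, scipy, OpenCV 4.12 (cv2) and the standard library are available. Lean on these libraries where they do the work, as an engineer would, in place of code of your own. Each camera call takes 0.05 s, during which the arm holds its last target. There are 200 camera calls.

TASK

The next run works through the row from the other end: move the four containers from the full rack to the empty rack in reverse order, so that the one at the far left of the full rack ends at the far right of the other rack, its neighbour next to it, and so on to the one at the far right, which ends at the far left (left and right as seen from the robot). Stand each one upright in the middle of its own pad and let go, and leave the amber dropping bottle behind the racks undisturbed.

Things in the scene. Friction and masses are not known exactly. Their poses are not given: they have to be found in the camera images.
- beaker_mid (a point): small empty clear plastic beaker, open at the top, tapering slightly to its foot, 49 mm across the rim, 60 mm high; stands upright on one of the four pads of the full rack. Loose, under 0.1 kg. The point is on its axis, half-way up (30 mm above its foot); z up along the axis.
- vial_large_mid (a point): larger glass vial with ribbed screw cap, 28 mm across the cap, 53 mm high; stands upright on one of the four pads of the full rack. Loose, under 0.1 kg. The point is on its axis, half-way up (26.5 mm above its foot); z up along the axis.
- vial_small_mid (a point): smaller glass vial with ribbed screw cap, 24 mm across the cap, 44 mm high; stands upright on one of the four pads of the full rack. Loose, under 0.1 kg. The point is on its axis, half-way up (22 mm above its foot); z up along the axis.
- jar_mid (a point): squat glass weighing jar, body 40 mm across, with a white lid (43 mm across, from 28 to 35 mm above its foot) and a small knob on top (15 mm across), 46 mm high in all; stands upright on one of the four pads of the full rack. Loose, under 0.1 kg. The point is on its axis, half-way up (23 mm above its foot); z up along the axis.
- pad_beaker: square black rubber pad, 54x54x2 mm, fixed on the full rack: the one on which the beaker stands at the start (all four pads look alike). Origin at the centre of its underside, 8 mm above the worktop. Pads are 60 mm apart in a row; y points along the row to the robot's left, x across it. Grip across the row.
- pad_vial_large: square black rubber pad, 54x54x2 mm, fixed on the full rack: the one on which the larger vial stands at the start (all four pads look alike). Origin at the centre of its underside, 8 mm above the worktop. Pads are 60 mm apart in a row; y points along the row to the robot's left, x across it. Grip across the row.
- pad_vial_small: square black rubber pad, 54x54x2 mm, fixed on the full rack: the one on which the smaller vial stands at the start (all four pads look alike). Origin at the centre of its underside, 8 mm above the worktop. Pads are 60 mm apart in a row; y points along the row to the robot's left, x across it. Grip across the row.
- pad_jar: square black rubber pad, 54x54x2 mm, fixed on the full rack: the one on which the weighing jar stands at the start (all four pads look alike). Origin at the centre of its underside, 8 mm above the worktop. Pads are 60 mm apart in a row; y points along the row to the robot's left, x across it. Grip across the row.
- rack_empty: the empty rack: fixed aluminium plate 76 mm deep, 240 mm long, end cheeks 24 mm high. Four black rubber pads 54x54 mm, tops 10 mm above the worktop, centred at x = 0, y = -90, -30, 30, 90 mm. Origin: centre of its underside, on the worktop; y along the row to the robot's left, x across it, away from the robot (turned up to 0.3 rad). Things must stand within 12 mm of their pad's centre.
- dropper_mid (a point): amber dropping bottle with white cap, a bystander behind the racks, loose, 44 mm across, 88 mm high; the point is on its axis, half-way up. Not to be moved (20 mm is too much) or tipped.
Mind the look-alikes: they are no part of the job. Leave any green or pink look-alike of the part that bears vial_large_mid alone. Leave any purple or red look-alike of the part that bears vial_small_mid alone.

How it is judged:
At the end, for the whole second after the job is handed in: All four containers stand upright (within 0.12 rad) and at rest on the pads of the formerly empty rack, each within 12 mm of its pad's centre along and across the row, in the reverse of the left-to-right order they had on the full rack (((y of pad_beaker in the frame of pad_vial_large above 0.03 m and y of pad_vial_large in the frame of pad_vial_small above 0.03 m and y of pad_vial_small in the frame of pad_jar above 0.03 m and y of beaker_mid in the frame of rack_empty between -0.102 and -0.078 m and y of vial_large_mid in the frame of rack_empty between -0.042 and -0.018 m and y of vial_small_mid in the frame of rack_empty between 0.018 and 0.042 m and y of jar_mid in the frame of rack_empty between 0.078 and 0.102 m) or (y of pad_beaker in the frame of pad_vial_large above 0.03 m and y of pad_vial_large in the frame of pad_jar above 0.03 m and y of pad_jar in the frame of pad_vial_small above 0.03 m and y of beaker_mid in the frame of rack_empty between -0.102 and -0.078 m and y of vial_large_mid in the frame of rack_empty between -0.042 and -0.018 m and y of jar_mid in the frame of rack_empty between 0.018 and 0.042 m and y of vial_small_mid in the frame of rack_empty between 0.078 and 0.102 m) or (y of pad_beaker in the frame of pad_vial_small above 0.03 m and y of pad_vial_small in the frame of pad_vial_large above 0.03 m and y of pad_vial_large in the frame of pad_jar above 0.03 m and y of beaker_mid in the frame of rack_empty between -0.102 and -0.078 m and y of vial_small_mid in the frame of rack_empty between -0.042 and -0.018 m and y of vial_large_mid in the frame of rack_empty between 0.018 and 0.042 m and y of jar_mid in the frame of rack_empty between 0.078 and 0.102 m) or (y of pad_beaker in the frame of pad_vial_small above 0.03 m and y of pad_vial_small in the frame of pad_jar above 0.03 m and y of pad_jar in the frame of pad_vial_large above 0.03 m and y of beaker_mid in the frame of rack_empty between -0.102 and -0.078 m and y of vial_small_mid in the frame of rack_empty between -0.042 and -0.018 m and y of jar_mid in the frame of rack_empty between 0.018 and 0.042 m and y of vial_large_mid in the frame of rack_empty between 0.078 and 0.102 m) or (y of pad_beaker in the frame of pad_jar above 0.03 m and y of pad_jar in the frame of pad_vial_large above 0.03 m and y of pad_vial_large in the frame of pad_vial_small above 0.03 m and y of beaker_mid in the frame of rack_empty between -0.102 and -0.078 m and y of jar_mid in the frame of rack_empty between -0.042 and -0.018 m and y of vial_large_mid in the frame of rack_empty between 0.018 and 0.042 m and y of vial_small_mid in the frame of rack_empty between 0.078 and 0.102 m) or (y of pad_beaker in the frame of pad_jar above 0.03 m and y of pad_jar in the frame of pad_vial_small above 0.03 m and y of pad_vial_small in the frame of pad_vial_large above 0.03 m and y of beaker_mid in the frame of rack_empty between -0.102 and -0.078 m and y of jar_mid in the frame of rack_empty between -0.042 and -0.018 m and y of vial_small_mid in the frame of rack_empty between 0.018 and 0.042 m and y of vial_large_mid in the frame of rack_empty between 0.078 and 0.102 m) or (y of pad_vial_large in the frame of pad_beaker above 0.03 m and y of pad_beaker in the frame of pad_vial_small above 0.03 m and y of pad_vial_small in the frame of pad_jar above 0.03 m and y of vial_large_mid in the frame of rack_empty between -0.102 and -0.078 m and y of beaker_mid in the frame of rack_empty between -0.042 and -0.018 m and y of vial_small_mid in the frame of rack_empty between 0.018 and 0.042 m and y of jar_mid in the frame of rack_empty between 0.078 and 0.102 m) or (y of pad_vial_large in the frame of pad_beaker above 0.03 m and y of pad_beaker in the frame of pad_jar above 0.03 m and y of pad_jar in the frame of pad_vial_small above 0.03 m and y of vial_large_mid in the frame of rack_empty between -0.102 and -0.078 m and y of beaker_mid in the frame of rack_empty between -0.042 and -0.018 m and y of jar_mid in the frame of rack_empty between 0.018 and 0.042 m and y of vial_small_mid in the frame of rack_empty between 0.078 and 0.102 m) or (y of pad_vial_large in the frame of pad_vial_small above 0.03 m and y of pad_vial_small in the frame of pad_beaker above 0.03 m and y of pad_beaker in the frame of pad_jar above 0.03 m and y of vial_large_mid in the frame of rack_empty between -0.102 and -0.078 m and y of vial_small_mid in the frame of rack_empty between -0.042 and -0.018 m and y of beaker_mid in the frame of rack_empty between 0.018 and 0.042 m and y of jar_mid in the frame of rack_empty between 0.078 and 0.102 m) or (y of pad_vial_large in the frame of pad_vial_small above 0.03 m and y of pad_vial_small in the frame of pad_jar above 0.03 m and y of pad_jar in the frame of pad_beaker above 0.03 m and y of vial_large_mid in the frame of rack_empty between -0.102 and -0.078 m and y of vial_small_mid in the frame of rack_empty between -0.042 and -0.018 m and y of jar_mid in the frame of rack_empty between 0.018 and 0.042 m and y of beaker_mid in the frame of rack_empty between 0.078 and 0.102 m) or (y of pad_vial_large in the frame of pad_jar above 0.03 m and y of pad_jar in the frame of pad_beaker above 0.03 m and y of pad_beaker in the frame of pad_vial_small above 0.03 m and y of vial_large_mid in the frame of rack_empty between -0.102 and -0.078 m and y of jar_mid in the frame of rack_empty between -0.042 and -0.018 m and y of beaker_mid in the frame of rack_empty between 0.018 and 0.042 m and y of vial_small_mid in the frame of rack_empty between 0.078 and 0.102 m) or (y of pad_vial_large in the frame of pad_jar above 0.03 m and y of pad_jar in the frame of pad_vial_small above 0.03 m and y of pad_vial_small in the frame of pad_beaker above 0.03 m and y of vial_large_mid in the frame of rack_empty between -0.102 and -0.078 m and y of jar_mid in the frame of rack_empty between -0.042 and -0.018 m and y of vial_small_mid in the frame of rack_empty between 0.018 and 0.042 m and y of beaker_mid in the frame of rack_empty between 0.078 and 0.102 m) or (y of pad_vial_small in the frame of pad_beaker above 0.03 m and y of pad_beaker in the frame of pad_vial_large above 0.03 m and y of pad_vial_large in the frame of pad_jar above 0.03 m and y of vial_small_mid in the frame of rack_empty between -0.102 and -0.078 m and y of beaker_mid in the frame of rack_empty between -0.042 and -0.018 m and y of vial_large_mid in the frame of rack_empty between 0.018 and 0.042 m and y of jar_mid in the frame of rack_empty between 0.078 and 0.102 m) or (y of pad_vial_small in the frame of pad_beaker above 0.03 m and y of pad_beaker in the frame of pad_jar above 0.03 m and y of pad_jar in the frame of pad_vial_large above 0.03 m and y of vial_small_mid in the frame of rack_empty between -0.102 and -0.078 m and y of beaker_mid in the frame of rack_empty between -0.042 and -0.018 m and y of jar_mid in the frame of rack_empty between 0.018 and 0.042 m and y of vial_large_mid in the frame of rack_empty between 0.078 and 0.102 m) or (y of pad_vial_small in the frame of pad_vial_large above 0.03 m and y of pad_vial_large in the frame of pad_beaker above 0.03 m and y of pad_beaker in the frame of pad_jar above 0.03 m and y of vial_small_mid in the frame of rack_empty between -0.102 and -0.078 m and y of vial_large_mid in the frame of rack_empty between -0.042 and -0.018 m and y of beaker_mid in the frame of rack_empty between 0.018 and 0.042 m and y of jar_mid in the frame of rack_empty between 0.078 and 0.102 m) or (y of pad_vial_small in the frame of pad_vial_large above 0.03 m and y of pad_vial_large in the frame of pad_jar above 0.03 m and y of pad_jar in the frame of pad_beaker above 0.03 m and y of vial_small_mid in the frame of rack_empty between -0.102 and -0.078 m and y of vial_large_mid in the frame of rack_empty between -0.042 and -0.018 m and y of jar_mid in the frame of rack_empty between 0.018 and 0.042 m and y of beaker_mid in the frame of rack_empty between 0.078 and 0.102 m) or (y of pad_vial_small in the frame of pad_jar above 0.03 m and y of pad_jar in the frame of pad_beaker above 0.03 m and y of pad_beaker in the frame of pad_vial_large above 0.03 m and y of vial_small_mid in the frame of rack_empty between -0.102 and -0.078 m and y of jar_mid in the frame of rack_empty between -0.042 and -0.018 m and y of beaker_mid in the frame of rack_empty between 0.018 and 0.042 m and y of vial_large_mid in the frame of rack_empty between 0.078 and 0.102 m) or (y of pad_vial_small in the frame of pad_jar above 0.03 m and y of pad_jar in the frame of pad_vial_large above 0.03 m and y of pad_vial_large in the frame of pad_beaker above 0.03 m and y of vial_small_mid in the frame of rack_empty between -0.102 and -0.078 m and y of jar_mid in the frame of rack_empty between -0.042 and -0.018 m and y of vial_large_mid in the frame of rack_empty between 0.018 and 0.042 m and y of beaker_mid in the frame of rack_empty between 0.078 and 0.102 m) or (y of pad_jar in the frame of pad_beaker above 0.03 m and y of pad_beaker in the frame of pad_vial_large above 0.03 m and y of pad_vial_large in the frame of pad_vial_small above 0.03 m and y of jar_mid in the frame of rack_empty between -0.102 and -0.078 m and y of beaker_mid in the frame of rack_empty between -0.042 and -0.018 m and y of vial_large_mid in the frame of rack_empty between 0.018 and 0.042 m and y of vial_small_mid in the frame of rack_empty between 0.078 and 0.102 m) or (y of pad_jar in the frame of pad_beaker above 0.03 m and y of pad_beaker in the frame of pad_vial_small above 0.03 m and y of pad_vial_small in the frame of pad_vial_large above 0.03 m and y of jar_mid in the frame of rack_empty between -0.102 and -0.078 m and y of beaker_mid in the frame of rack_empty between -0.042 and -0.018 m and y of vial_small_mid in the frame of rack_empty between 0.018 and 0.042 m and y of vial_large_mid in the frame of rack_empty between 0.078 and 0.102 m) or (y of pad_jar in the frame of pad_vial_large above 0.03 m and y of pad_vial_large in the frame of pad_beaker above 0.03 m and y of pad_beaker in the frame of pad_vial_small above 0.03 m and y of jar_mid in the frame of rack_empty between -0.102 and -0.078 m and y of vial_large_mid in the frame of rack_empty between -0.042 and -0.018 m and y of beaker_mid in the frame of rack_empty between 0.018 and 0.042 m and y of vial_small_mid in the frame of rack_empty between 0.078 and 0.102 m) or (y of pad_jar in the frame of pad_vial_large above 0.03 m and y of pad_vial_large in the frame of pad_vial_small above 0.03 m and y of pad_vial_small in the frame of pad_beaker above 0.03 m and y of jar_mid in the frame of rack_empty between -0.102 and -0.078 m and y of vial_large_mid in the frame of rack_empty between -0.042 and -0.018 m and y of vial_small_mid in the frame of rack_empty between 0.018 and 0.042 m and y of beaker_mid in the frame of rack_empty between 0.078 and 0.102 m) or (y of pad_jar in the frame of pad_vial_small above 0.03 m and y of pad_vial_small in the frame of pad_beaker above 0.03 m and y of pad_beaker in the frame of pad_vial_large above 0.03 m and y of jar_mid in the frame of rack_empty between -0.102 and -0.078 m and y of vial_small_mid in the frame of rack_empty between -0.042 and -0.018 m and y of beaker_mid in the frame of rack_empty between 0.018 and 0.042 m and y of vial_large_mid in the frame of rack_empty between 0.078 and 0.102 m) or (y of pad_jar in the frame of pad_vial_small above 0.03 m and y of pad_vial_small in the frame of pad_vial_large above 0.03 m and y of pad_vial_large in the frame of pad_beaker above 0.03 m and y of jar_mid in the frame of rack_empty between -0.102 and -0.078 m and y of vial_small_mid in the frame of rack_empty between -0.042 and -0.018 m and y of vial_large_mid in the frame of rack_empty between 0.018 and 0.042 m and y of beaker_mid in the frame of rack_empty between 0.078 and 0.102 m)) and x of beaker_mid in the frame of rack_empty between -0.012 and 0.012 m and height (world z) of beaker_mid between 0.034 and 0.046 m and angle between each of beaker_mid, vial_large_mid, vial_small_mid, jar_mid's own z axis and vertical below 0.12 rad and linear speed of each of beaker, vial_large, vial_small, jar below 0.02 m/s and angular speed of each of beaker, vial_large, vial_small, jar below 0.3 rad/s and x of vial_large_mid in the frame of rack_empty between -0.012 and 0.012 m and height (world z) of vial_large_mid between 0.0305 and 0.0425 m and x of vial_small_mid in the frame of rack_empty between -0.012 and 0.012 m and height (world z) of vial_small_mid between 0.026 and 0.038 m and x of jar_mid in the frame of rack_empty between -0.012 and 0.012 m and height (world z) of jar_mid between 0.027 and 0.039 m); the robot touches nothing.
It fails at once if the amber dropping bottle is moved by more than 20 mm or tipped (distance of dropper_mid from where it was at the start of the episode above 0.02 m or angle between dropper_mid's own z axis and vertical above 0.35 rad).
It also fails if it takes over 115 s, if anything falls off the work surface, if the arm or the gripper's body presses on something with over 40 N, if the wrist force passes 120 N, or if a joint passes its speed limit or range.

## Working session

There is one attempt and no reset: what is moved stays moved. The work goes in short steps, Python scripts to look and compute and a shell command to move; the robot and the scene stay as the last step left them, time stands still between calls to the robot, and variables do not carry over. Pictures are saved under pics/ and viewed, at most 14 in all, crops included, and the job is handed in when it is done.

```bash
mkdir -p pics; ls
python3 - <<'E'
from bench import status,eyes
import cv2,numpy as np
for n in("scene","top"):
    p,d=eyes.snapshot(n); cv2.imwrite(f"pics/{n}0.png",p[:,:,::-1]); np.savez(f"{n}0.npz",p=p,d=d)
    m=eyes.camera_model(n); R=cv2.Rodrigues(np.array(m["rvec"]))[0]; print(n,m["K"],-R.T@np.array(m["tvec"]).ravel())
s=status.read_state();print(s)
E
```

```text
pics
scene [[411.08802705   0.         257.55517804]
 [  0.         411.08802705 187.19491224]
 [  0.           0.           1.        ]] [-0.13677304  0.53648424  0.61092063]
top [[356.87781588   0.         258.09311778]
 [  0.         356.87781588 190.43226205]
 [  0.           0.           1.        ]] [0.46601009 0.04615627 1.05025128]
{'t': 0.1, 'joint_pos': array([ 1.11678844e+00,  3.26928453e-01, -1.93482194e-01,  1.05201463e+00,
       -2.83114397e-05,  1.43661140e+00]), 'joint_velocities': array([-2.77243997e-05, -2.45608925e-03,  2.13465565e-03,  1.61890340e-03,
       -2.45037711e-03, -1.23442621e-03]), 'joint_torque': array([ 2.09347199e-03, -4.44236612e+01,  2.63039106e+01,  7.86170393e-03,
       -6.32786487e-05, -1.99636736e-05]), 'eef_pos': array([0.17279297, 0.52188769, 0.4039486 ]), 'eef_rot': array([ 1.59230750e-01,  9.87241057e-01, -7.83606987e-04, -2.22547702e-04]), 'ft_force': array([0.5598185 , 0.57036356, 0.40278186]), 'wrist_torque': array([-0.01124165,  0.01950583,  0.00639737]), 'grip_force': 0.0, 'gripper_width': 1.00175805346617}
```

View pics/scene0.png

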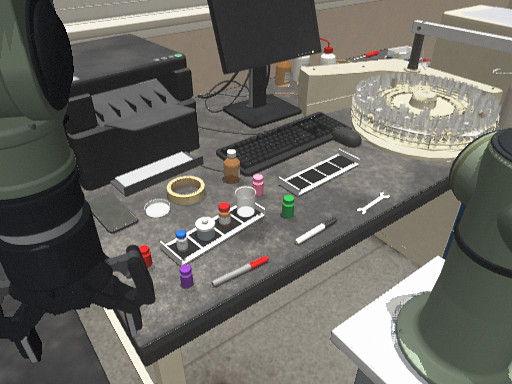

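View pics/top0.png

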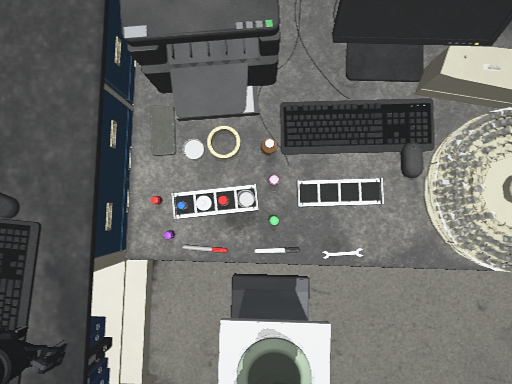

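The top view shows the full rack around (215,200). From left to right it holds the blue-cap vial (182,206), the jar (204,203), the red-cap vial (223,200) and the beaker (247,199). The empty rack is at (340,192) and the dropper at (269,146). I'll measure these next.

```bash
cat > h.py <<'E'
import numpy as np,cv2
from bench import eyes,status
def ray(n,uv,z):
    m=eyes.camera_model(n);K=np.array(m["K"]);R=cv2.Rodrigues(np.array(m["rvec"]))[0];t=np.array(m["tvec"]).ravel()
    c=-R.T@t; d=np.linalg.inv(K)@np.array([*uv,1.]) ; d=R.T@d
    return (c+d*(z-c[2])/d[2])[:2]
def pix(n,X):
    m=eyes.camera_model(n);return cv2.projectPoints(np.array([X],float),np.array(m["rvec"]),np.array(m["tvec"]),np.array(m["K"]),None)[0].ravel()
def pose():
    s=status.read_state();from scipy.spatial.transform import Rotation as Ro
    R=Ro.from_quat(s["eef_rot"]).as_matrix();return s["eef_pos"],R,s
E
python3 - <<'E'
from h import *
Z=np.load("top0.npz");p=Z["p"];hsv=cv2.cvtColor(p,cv2.COLOR_RGB2HSV);g=hsv[...,2]
def show(name,mask,amin,z,roi):
    M=np.zeros_like(mask);x0,y0,x1,y1=roi;M[y0:y1,x0:x1]=mask[y0:y1,x0:x1]
    for c in cv2.findContours(M,0,2)[0]:
        if cv2.contourArea(c)>=amin:
            r=cv2.minAreaRect(c);print(name,np.round(r[0],1),np.round(r[1],1),round(r[2],1),ray("top",r[0],z).round(4))
dark=(g<38).astype(np.uint8)*255
show("padE",dark,150,.010,(295,175,388,212))
show("rackE",((g>130)&(hsv[...,1]<60)).astype(np.uint8)*255,100,.010,(290,170,390,215))
show("rackF",((g>130)&(hsv[...,1]<60)).astype(np.uint8)*255,30,.010,(168,178,264,225))
sat=(hsv[...,1]>110).astype(np.uint8)*255
show("cap",sat,12,.06,(145,170,290,245))
cv2.imwrite("pics/cF.png",cv2.resize(np.hstack([p[175:225,165:265],p[170:220,290:390]])[:,:,::-1],None,fx=4,fy=4,interpolation=0))
s=np.load("scene0.npz")["p"];cv2.imwrite("pics/sF.png",cv2.resize(s[140:270,155:365][:,:,::-1],None,fx=3.7,fy=3.7,interpolation=2))
E
```

```text
rackE [343.  194.5] [92. 39.] -0.0 [ 0.5228 -0.1864]
rackF [213. 201.] [46. 90.] 90.0 [0.4927 0.1916]
cap [168.5 234.5] [7. 9.] 90.0 [0.3951 0.3045]
cap [273.5 220. ] [8. 9.] 90.0 [0.4439 0.0152]
cap [180.5 204.5] [7. 7.] 0.0 [0.479  0.2748]
cap [156.  199.5] [ 7. 10.] 90.0 [0.4909 0.3438]
cap [222.3 199.8] [8.5 9.2] 45.0 [0.4956 0.159 ]
```

View pics/cF.png

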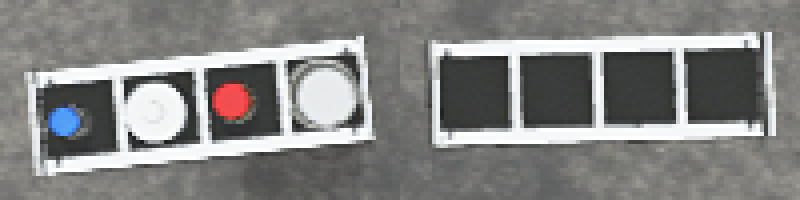

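View pics/sF.png

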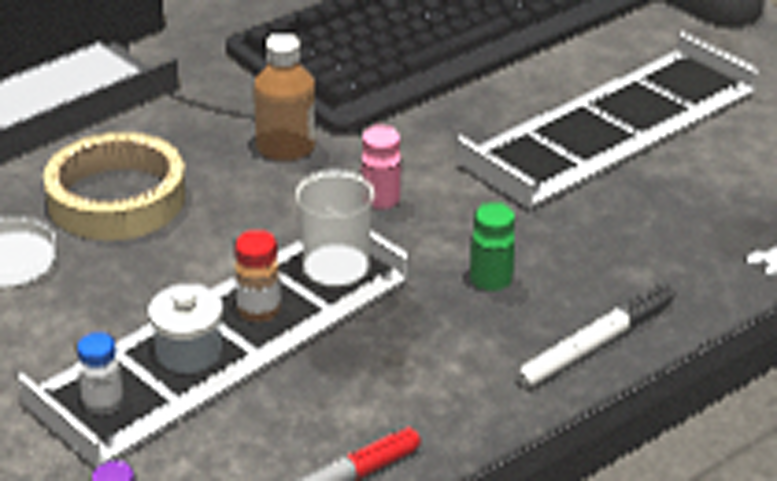

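The crops show all four containers upright near the middle of their pads, and the blue and red caps are the real vials. The empty pads are clear too. Next I'll fit the pads and the tops.

Run:
```python
from h import *
def blobs(name,cam,mask,amin,amax,z,roi):
    x0,y0,x1,y1=roi;M=np.zeros_like(mask);M[y0:y1,x0:x1]=mask[y0:y1,x0:x1];o=[]
    n,l,s,c=cv2.connectedComponentsWithStats(M,connectivity=4)
    for i in range(1,n):
        if amin<=s[i,4]<=amax: q=ray(cam,c[i],z);o.append(q);print(name,cam,c[i].round(1),s[i],q.round(4))
    return np.array(o)
p={n:np.load(n+"0.npz")["p"] for n in("top","scene")};h={n:cv2.cvtColor(p[n],cv2.COLOR_RGB2HSV) for n in p}
u=lambda m:m.astype(np.uint8)*255
E=blobs("padE","top",u(h["top"][...,2]<75),200,500,.010,(297,179,385,206))
print(E.mean(0),np.arctan2(*(E[np.argmax(E[:,1])]-E[np.argmin(E[:,1])])))
blobs("padF","top",u(h["top"][...,2]<75),40,500,.010,(172,184,260,218))
for cam,r1 in(("top",(145,170,290,245)),("scene",(160,190,290,270))):
    H=h[cam];S=H[...,1]>110;hu=H[...,0]
    blobs("blue",cam,u(S&(hu>95)&(hu<125)),12,900,.054 if cam=="top" else .05,r1)
    blobs("red",cam,u((H[...,1]>150)&((hu<5)|(hu>174))),12,900,.063 if cam=="top" else .057,r1)
W=u(h["top"][...,2]>190)
M=np.zeros_like(W)
blobs("white","top",W,60,900,.045,(196,195,213,211));blobs("whiteB","top",W,60,900,.012,(238,191,256,207))
# rack F: outer ends at z.008 by four corner points
for nm,roi in(("F",(168,178,264,225)),("E",(292,172,386,212))):
    x0,y0,x1,y1=roi;M=np.zeros_like(W);M[y0:y1,x0:x1]=u(h["top"][...,2]>150)[y0:y1,x0:x1]
    M=cv2.morphologyEx(M,cv2.MORPH_CLOSE,np.ones((3,3)));c=max(cv2.findContours(M,0,1)[0],key=cv2.contourArea)
    pts=np.array([ray("top",q[0],.010) for q in c],np.float32);r=cv2.minAreaRect((pts*1000).astype(np.float32));print(nm,r)
```

```text
padE top [370.5 190.7] [361 179  20  22 316] [ 0.5363 -0.2659]
padE top [349.1 191.3] [341 183  18  18 302] [ 0.5325 -0.2039]
padE top [308.1 192.7] [300 184  17  18 300] [ 0.5251 -0.0848]
padE top [328.8 192. ] [320 184  18  18 295] [ 0.5289 -0.1449]
[ 0.53070202 -0.17488949] -0.061343038052231534
padF top [226.4 199.6] [217 191  18  19 198] [0.4978 0.1528]
padF top [208.1 199.6] [196 193  19  18  87] [0.4965 0.206 ]
padF top [185.3 204. ] [174 195  20  20 225] [0.4816 0.2724]
blue top [180.3 204.9] [177 201   8   8  50] [0.4781 0.2766]
red top [155.9 199.7] [151 196  11   8  60] [0.4902 0.3432]
red top [222.2 199.8] [218 196  10   9  66] [0.4954 0.1589]
blue scene [180.6 233.9] [176 230  10   9  77] [0.4771 0.2736]
red scene [223.8 206.9] [219 203  11   9  86] [0.4946 0.1558]
red scene [258.6 261.7] [249 256  19  13 121] [0.3111 0.1961]
white top [203.  202.8] [196 196  15  15 182] [0.4859 0.2149]
whiteB top [246.2 198.8] [240 192  14  15 157] [0.5018 0.0949]
F ((492.266845703125, 192.67152404785156), (88.96856689453125, 262.49395751953125), 4.328197479248047)
E ((526.852783203125, -181.3606719970703), (83.20574188232422, 255.69126892089844), 3.248554229736328)
```

```bash
cat > go.py <<'E'
import sys
from h import *
P,R,s=pose()
print("pos",P.round(4),"ty",round(np.arctan2(R[1,1],R[0,1]),3),"tilt",R[:2,2].round(3),"q6",s["joint_pos"].round(2),"w",round(s["gripper_width"]*.0854,4),"t",round(s["t"],1))
for a in sys.argv[1:]:
    T=np.array(eval(a));print(a,"tool shift",(R.T@(T-P)).round(4))
E
python3 -m jog '0.085 0 0 0 0 0 0.164;0.085 0 0 0 0 0 0.164;0.085 0 0 0 0 0 0.164;0.085 0 0 0 0 0 0.164;0.085 0 0 0 0 0 0.164;0.085 0 0 0 0 0 0.164;0.085 0 0 0 0 0 0.166;0.085 0 0 0 0 0 0'
python3 go.py '[.4776,.275,.27]'
```

```text
t: 1.1
eef_pos: [0.1728, 0.522, 0.4043]
eef_rot: [0.67, 0.743, -0.0, 0.0]
ft_force: [-0.0, 0.1, -0.1]
gripper_width: 0.991
grip_force: 0.0
pos [0.1728 0.522  0.4043] ty 0.103 tilt [-0.    -0.001] q6 [ 1.12  0.33 -0.19  1.05 -0.    2.58] w 0.0846 t 1.1
[.4776,.275,.27] tool shift [-0.2769  0.2778  0.1344]
```

```bash
python3 -m jog '0.085 -0.0396 0.0397 0.015 0 0 0;0.085 -0.0396 0.0397 0.015 0 0 0;0.085 -0.0396 0.0397 0.015 0 0 0;0.085 -0.0396 0.0397 0.015 0 0 0;0.085 -0.0396 0.0397 0.015 0 0 0;0.085 -0.0396 0.0397 0.015 0 0 0;0.085 -0.0396 0.0397 0.015 0 0 0;0.085 0 0 0.03 0 0 0'
python3 -m jog '0.085 0 0 0 0 0 0;0.085 0 0 0 0 0 0' >/dev/null
python3 go.py '[.4776,.275,.188]'
```

```text
t: 2.1
eef_pos: [0.4811, 0.2721, 0.27]
eef_rot: [0.671, 0.741, 0.002, 0.001]
ft_force: [-0.2, 0.9, -0.7]
gripper_width: 1.0
grip_force: 0.0
pos [0.4771 0.2748 0.2703] ty 0.103 tilt [-0.  0.] q6 [ 0.39  0.45 -0.38  0.74  0.    1.86] w 0.0851 t 2.4
[.4776,.275,.188] tool shift [0.0001 0.0005 0.0823]
```

```bash
python3 -m jog '0.085 0 0 0.04 0 0 0;0.085 0 0 0.03 0 0 0;0.085 0 0 0.012 0 0 0;0.085 0 0 0 0 0 0;0.02 0 0 0 0 0 0;0.02 0 0 0 0 0 0;0.02 0 0 0 0 0 0;0.02 0 0 0 0 0 0'
python3 -m jog '0.015 0 0 0 0 0 0;0.015 0 0 0 0 0 0;0.015 0 0 0 0 0 0;0.015 0 0 0 0 0 0'
python3 go.py; python3 -c "
from h import *
p,d=eyes.snapshot('scene');cv2.imwrite('pics/s1.png',cv2.resize(p[130:280,100:300,::-1],None,fx=4,fy=4))"
```

```text
t: 3.35
eef_pos: [0.4776, 0.2744, 0.1884]
eef_rot: [0.671, 0.742, 0.0, 0.0]
ft_force: [-0.4, -0.6, 4.5]
gripper_width: 0.245
grip_force: 53.6
t: 3.85
eef_pos: [0.4776, 0.2744, 0.1884]
eef_rot: [0.671, 0.742, 0.0, 0.0]
ft_force: [-0.1, -0.5, 6.4]
gripper_width: 0.248
grip_force: 58.4
pos [0.4776 0.2744 0.1884] ty 0.101 tilt [0.001 0.   ] q6 [ 0.39  0.56 -0.45  0.56 -0.    1.86] w 0.0212 t 3.9
```

View pics/s1.png

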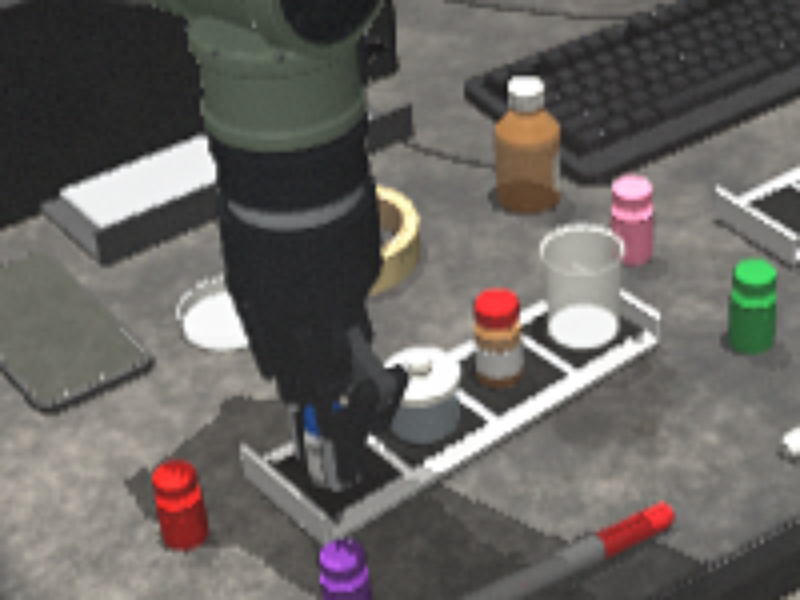

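The small vial is gripped (opening 21 mm). Lifting it and carrying it to the far-right pad.

```bash
python3 -m jog '0.015 0 0 -0.02 0 0 0;0.015 0 0 -0.04 0 0 0;0.015 0 0 -0.04 0 0 0;0.015 -0.03 0 0 0 0 0;0.015 -0.05 0 0 0 0 0;0.015 -0.05 0 0 0 0 0;0.015 -0.05 0.002 0 0 0 0;0.015 -0.05 0.002 0 0 0 0'
python3 -m jog '0.015 -0.05 0 0 0 0 0;0.015 -0.05 0 0 0 0 0;0.015 -0.05 0 0 0 0 0;0.015 -0.05 0 0 0 0 0;0.015 -0.05 0 0 0 0 0;0.015 -0.04 0 0 0 0 0;0.015 -0.022 0 0 0 0 0;0.015 0 0 0 0 0 0'
python3 go.py '[.5363,-.2642,.1888]'; python3 -c "
from h import *
p,d=eyes.snapshot('scene');cv2.imwrite('pics/s2.png',cv2.resize(p[80:230,200:400,::-1],None,fx=4,fy=4))"
```

```text
t: 4.9
eef_pos: [0.5045, 0.0444, 0.2879]
eef_rot: [0.67, 0.742, 0.0, 0.0]
ft_force: [0.1, -0.8, 0.4]
gripper_width: 0.246
grip_force: 58.7
t: 5.9
eef_pos: [0.5359, -0.2654, 0.2875]
eef_rot: [0.671, 0.741, 0.0, -0.0]
ft_force: [-0.7, 0.5, -0.3]
gripper_width: 0.249
grip_force: 58.7
pos [ 0.5359 -0.2654  0.2875] ty 0.099 tilt [0. 0.] q6 [-0.58  0.51 -0.22  0.84  0.    0.89] w 0.0212 t 5.9
[.5363,-.2642,.1888] tool shift [0.0012 0.0005 0.0987]
```

View pics/s2.png

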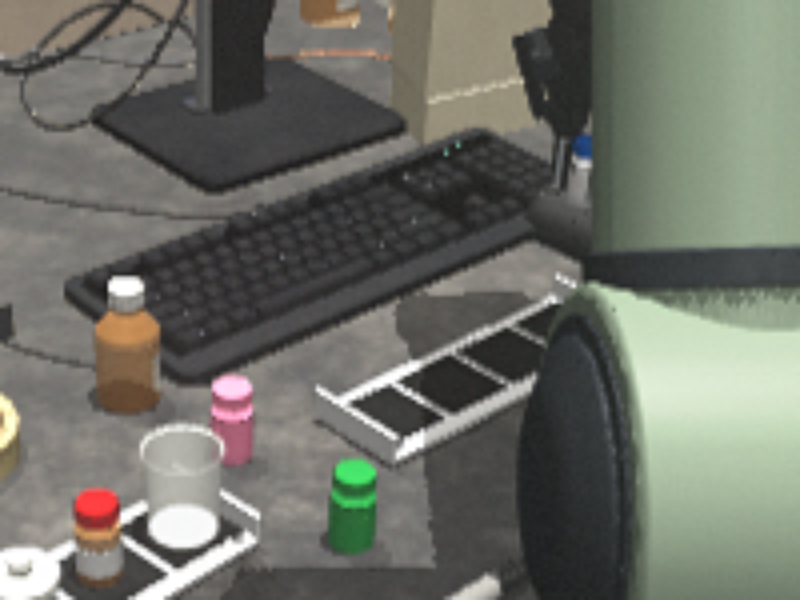

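```bash
python3 -m jog '0.015 0.001 0 0.045 0 0 0;0.015 0 0 0.035 0 0 0;0.015 0 0 0.014 0 0 0;0.015 0 0 0.0045 0 0 0;0.015 0 0 0 0 0 0;0.085 0 0 0 0 0 0;0.085 0 0 0 0 0 0;0.085 0 0 0 0 0 0'
python3 -m jog '0.085 0 0 0 0 0 0;0.085 0 0 0 0 0 0;0.085 0 0 -0.02 0 0 0;0.085 0 0 -0.04 0 0 0;0.085 0 0 -0.04 0 0 0;0.085 0.04 0 0 0 0 0;0.085 0.05 0 0 0 0 0;0.085 0.055 0 0 0 0 0'
python3 -m jog '0.085 0.055 0 0 0 0 0;0.085 0.055 0 0 0 0 0;0.085 0.055 0 0 0 0 0;0.085 0.055 0 0 0 0 0;0.085 0.055 0 0 0 0 0;0.085 0.04 0 0 0 0 0;0.085 0.021 0 0 0 0 0;0.085 0 0 0 0 0 0'
python3 go.py '[.486,.2149,.192]'
python3 - <<'E'
from h import *
p,d=eyes.snapshot('top');cv2.imwrite('pics/t3.png',cv2.resize(p[160:240,160:400,::-1],None,fx=3,fy=3))
H=cv2.cvtColor(p,cv2.COLOR_RGB2HSV);M=((H[...,1]>110)&(H[...,0]>95)&(H[...,0]<125)).astype(np.uint8);M[:,:290]=0;M[:175]=0;M[215:]=0;M[:,390:]=0
n,l,s,c=cv2.connectedComponentsWithStats(M)
for i in range(1,n):print(c[i],s[i,4],ray("top",c[i],.054))
E
```

```text
t: 6.95
eef_pos: [0.536, -0.2637, 0.1897]
eef_rot: [0.671, 0.742, 0.0, 0.0]
ft_force: [-0.3, 0.8, 0.2]
gripper_width: 0.871
grip_force: 0.0
t: 7.95
eef_pos: [0.521, -0.1183, 0.2894]
eef_rot: [0.671, 0.741, 0.0, 0.0]
ft_force: [0.4, 0.7, -0.6]
gripper_width: 0.992
grip_force: 0.0
t: 8.95
eef_pos: [0.487, 0.2164, 0.2891]
eef_rot: [0.669, 0.743, 0.0, 0.0]
ft_force: [0.4, -1.0, 0.2]
gripper_width: 0.99
grip_force: 0.0
pos [0.487  0.2164 0.2891] ty 0.104 tilt [ 0. -0.] q6 [ 0.28  0.4  -0.4   0.77 -0.    1.75] w 0.0846 t 8.9
[.486,.2149,.192] tool shift [-0.0014 -0.0011  0.0971]
[373.57142857 189.16326531] 49 [ 0.5377416  -0.26117682]
```

View pics/t3.png

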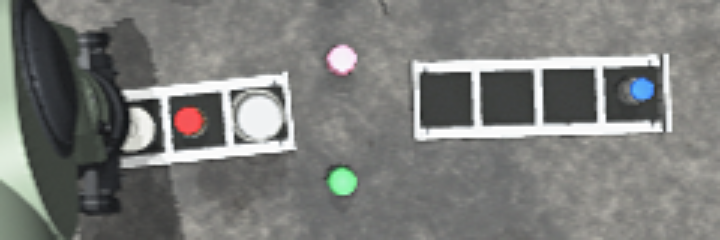

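The small vial stands on the rightmost pad, with its cap at crop (642,89), about 3 mm from the centre. Now the jar.

```bash
python3 -m jog '0.085 -0.0014 -0.001 0.045 0 0 0;0.085 0 0 0.035 0 0 0;0.085 0 0 0.017 0 0 0;0.085 0 0 0 0 0 0;0.03 0 0 0 0 0 0;0.03 0 0 0 0 0 0;0.03 0 0 0 0 0 0;0.03 0 0 0 0 0 0'
python3 -m jog '0.03 0 0 0 0 0 0;0.03 0 0 0 0 0 0'
python3 go.py; python3 -c "
from h import *
p,d=eyes.snapshot('scene');cv2.imwrite('pics/s4.png',cv2.resize(p[160:270,140:290,::-1],None,fx=4,fy=4))"
```

```text
t: 10.0
eef_pos: [0.487, 0.2137, 0.1936]
eef_rot: [0.671, 0.742, 0.001, 0.001]
ft_force: [-2.0, -0.6, 6.1]
gripper_width: 0.461
grip_force: 59.4
t: 10.25
eef_pos: [0.487, 0.2136, 0.1936]
eef_rot: [0.671, 0.742, 0.001, 0.001]
ft_force: [-1.4, -1.5, 5.9]
gripper_width: 0.463
grip_force: 59.5
pos [0.487  0.2136 0.1936] ty 0.101 tilt [ 0.002 -0.   ] q6 [ 0.27  0.53 -0.5   0.54 -0.    1.74] w 0.0395 t 10.2
```

View pics/s4.png

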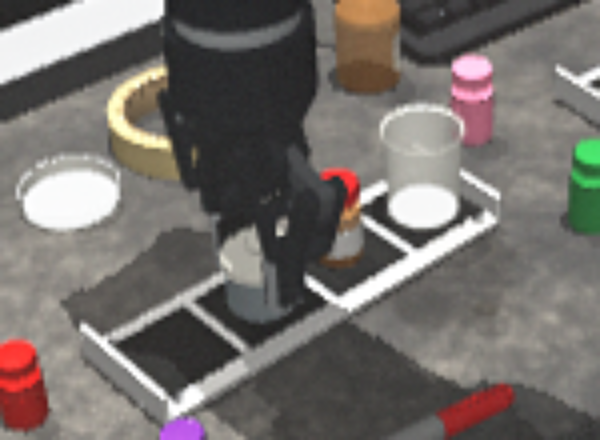

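The jar is gripped by its body (39.5 mm) and still upright. Carrying it.

```bash
python3 -m jog '0.03 0 0 -0.02 0 0 0;0.03 0 0 -0.04 0 0 0;0.03 0 0 -0.04 0 0 0;0.03 -0.03 0 0 0 0 0;0.03 -0.05 0 0 0 0 0;0.03 -0.05 0 0 0 0 0;0.03 -0.05 0.002 0 0 0 0;0.03 -0.05 0.001 0 0 0 0'
python3 -m jog '0.03 -0.05 0 0 0 0 0;0.03 -0.05 0 0 0 0 0;0.03 -0.05 0 0 0 0 0;0.03 -0.03 0 0 0 0 0;0.03 -0.01 0 0 0 0 0;0.03 0 0 0 0 0 0'
python3 go.py '[.5325,-.2044,.1936]'
```

```text
t: 11.3
eef_pos: [0.5128, -0.0165, 0.2929]
eef_rot: [0.67, 0.742, 0.0, 0.001]
ft_force: [0.9, 0.5, -0.8]
gripper_width: 0.461
grip_force: 60.4
t: 12.05
eef_pos: [0.5317, -0.2039, 0.2923]
eef_rot: [0.671, 0.742, 0.0, -0.0]
ft_force: [0.1, 0.8, -0.9]
gripper_width: 0.466
grip_force: 60.4
pos [ 0.5317 -0.2039  0.2923] ty 0.101 tilt [0. 0.] q6 [-0.5   0.46 -0.3   0.81  0.    0.97] w 0.0398 t 12.1
[.5325,-.2044,.1936] tool shift [-0.0006  0.0007  0.0987]
```

```bash
python3 -m jog '0.03 -0.0006 0.0007 0.045 0 0 0;0.03 0 0 0.035 0 0 0;0.03 0 0 0.014 0 0 0;0.03 0 0 0.0045 0 0 0;0.03 0 0 0 0 0 0;0.085 0 0 0 0 0 0;0.085 0 0 0 0 0 0;0.085 0 0 0 0 0 0'
python3 -m jog '0.085 0 0 0 0 0 0;0.085 0 0 0 0 0 0;0.085 0 0 -0.02 0 0 0;0.085 0 0 -0.04 0 0 0;0.085 0 0 -0.04 0 0 0;0.085 0.04 0 0 0 0 0;0.085 0.05 0 0 0 0 0;0.085 0.055 0 0 0 0 0'
python3 -m jog '0.085 0.055 0 0 0 0 0;0.085 0.055 0 0 0 0 0;0.085 0.055 0 0 0 0 0;0.085 0.038 -0.001 0 0 0 0;0.085 0.015 0 0 0 0 0;0.085 0 0 0 0 0 0'
python3 go.py '[.495,.1573,.193]'
python3 - <<'E'
from h import *
p,d=eyes.snapshot('top');cv2.imwrite('pics/t5.png',cv2.resize(p[160:240,160:400,::-1],None,fx=3,fy=3))
M=(p.min(2)>190).astype(np.uint8);M[:,340:361]*=1;M[:,:342]=0;M[:,359:]=0;M[:184]=0;M[202:]=0
n,l,s,c=cv2.connectedComponentsWithStats(M)
for i in range(1,n):
  if s[i,4]>20:print(c[i],s[i],ray("top",c[i],.045))
E
```

```text
t: 13.05
eef_pos: [0.5328, -0.2047, 0.1941]
eef_rot: [0.671, 0.742, 0.0, 0.0]
ft_force: [-0.1, -0.2, 0.8]
gripper_width: 0.996
grip_force: 0.0
t: 14.05
eef_pos: [0.5178, -0.0593, 0.2939]
eef_rot: [0.671, 0.741, 0.0, 0.0]
ft_force: [-0.2, 0.8, 0.4]
gripper_width: 0.994
grip_force: 0.0
t: 14.8
eef_pos: [0.495, 0.1569, 0.2936]
eef_rot: [0.67, 0.742, -0.0, 0.0]
ft_force: [0.6, -0.1, -0.1]
gripper_width: 0.995
grip_force: 0.0
pos [0.495  0.1569 0.2936] ty 0.102 tilt [ 0.    -0.001] q6 [ 0.16  0.37 -0.43  0.76 -0.    1.63] w 0.085 t 14.8
[.495,.1573,.193] tool shift [5.000e-04 1.000e-04 1.006e-01]
[351.72727273 190.2       ] [345 184  14  14 165] [ 0.53368541 -0.20280818]
```

View pics/t5.png

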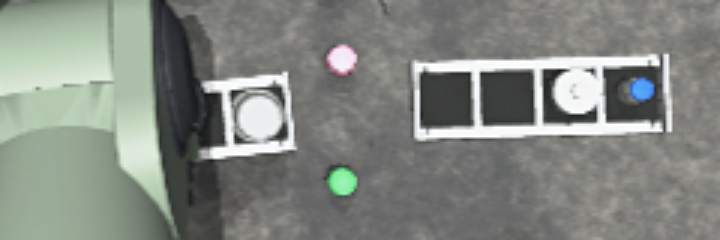

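The jar stands on the third pad (crop (577,91)), within 2 mm of the centre. Next, the larger vial.

```bash
python3 -m jog '0.085 0.0005 0 0.045 0 0 0;0.085 0 0 0.035 0 0 0;0.085 0 0 0.0205 0 0 0;0.085 0 0 0 0 0 0;0.018 0 0 0 0 0 0;0.018 0 0 0 0 0 0;0.018 0 0 0 0 0 0;0.018 0 0 0 0 0 0'
python3 -m jog '0.018 0 0 0 0 0 0;0.018 0 0 0 0 0 0;0.018 0 0 0 0 0 0'
python3 go.py
```

```text
t: 15.85
eef_pos: [0.4952, 0.1571, 0.1941]
eef_rot: [0.67, 0.742, 0.0, 0.001]
ft_force: [-1.7, -0.9, 5.2]
gripper_width: 0.292
grip_force: 58.7
t: 16.23
eef_pos: [0.4953, 0.1572, 0.1942]
eef_rot: [0.67, 0.742, 0.0, 0.001]
ft_force: [-2.0, 0.2, 5.3]
gripper_width: 0.287
grip_force: 58.7
pos [0.4953 0.1572 0.1942] ty 0.101 tilt [ 0.001 -0.   ] q6 [ 0.17  0.51 -0.53  0.53 -0.    1.63] w 0.0245 t 16.2
```

```bash
python3 -m jog '0.018 0 0 -0.02 0 0 0;0.018 0 0 -0.04 0 0 0;0.018 0 0 -0.04 0 0 0;0.018 -0.03 0 0 0 0 0;0.018 -0.05 0 0 0 0 0;0.018 -0.05 0 0 0 0 0;0.018 -0.05 0.002 0 0 0 0;0.018 -0.05 0.001 0 0 0 0'
python3 -m jog '0.018 -0.04 0 0 0 0 0;0.018 -0.025 0 0 0 0 0;0.018 -0.008 0 0 0 0 0;0.018 0 0 0 0 0 0'
python3 go.py '[.5288,-.1445,.1942]'; python3 -c "
from h import *
p,d=eyes.snapshot('scene');cv2.imwrite('pics/s6.png',cv2.resize(p[80:230,200:400,::-1],None,fx=3,fy=3))"
```

```text
t: 17.23
eef_pos: [0.5212, -0.0729, 0.2936]
eef_rot: [0.67, 0.742, 0.0, 0.0]
ft_force: [0.8, 0.3, -0.2]
gripper_width: 0.289
grip_force: 59.0
t: 17.73
eef_pos: [0.5284, -0.1439, 0.2932]
eef_rot: [0.671, 0.742, 0.0, -0.0]
ft_force: [0.6, -0.3, -0.8]
gripper_width: 0.291
grip_force: 58.9
pos [ 0.5284 -0.1439  0.2932] ty 0.101 tilt [-0.  0.] q6 [-0.4   0.42 -0.36  0.79  0.    1.07] w 0.0248 t 17.7
[.5288,-.1445,.1942] tool shift [-0.0007  0.0004  0.099 ]
```

View pics/s6.png

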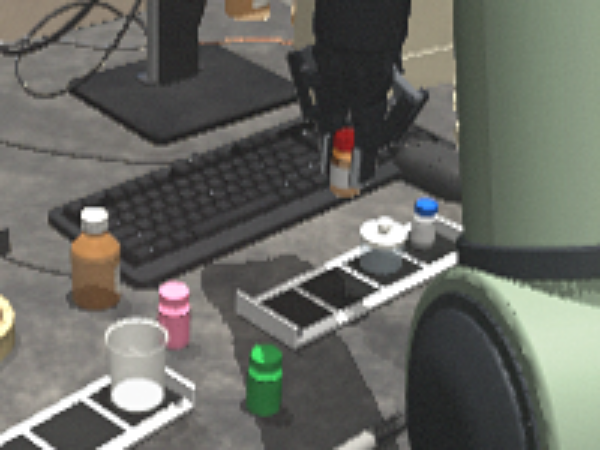

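The picture shows the vial held upright at (345,165), with the jar and small vial standing. Placing it now, then on to the beaker.

```bash
python3 -m jog '0.018 -0.0006 0.0004 0.045 0 0 0;0.018 0 0 0.035 0 0 0;0.018 0 0 0.014 0 0 0;0.018 0 0 0.0046 0 0 0;0.018 0 0 0 0 0 0;0.085 0 0 0 0 0 0;0.085 0 0 0 0 0 0;0.085 0 0 0 0 0 0'
python3 -m jog '0.085 0 0 0 0 0 0;0.085 0 0 0 0 0 0;0.085 0 0 -0.02 0 0 0;0.085 0 0 -0.04 0 0 0;0.085 0 0 -0.05 0 0 0;0.085 0.04 0 0 0 0 0;0.085 0.05 0 0 0 0 0;0.085 0.055 0 0 0 0 0'
python3 -m jog '0.085 0.05 0 0 0 0 0;0.085 0.035 -0.002 0 0 0 0;0.085 0.012 0 0 0 0 0;0.085 0 0 0 0 0 0'
python3 go.py '[.5025,.096,.197]'
python3 - <<'E'
from h import *
p,d=eyes.snapshot('top');cv2.imwrite('pics/t7.png',cv2.resize(p[160:240,160:400,::-1],None,fx=3,fy=3))
H=cv2.cvtColor(p,cv2.COLOR_RGB2HSV);M=((H[...,1]>150)&((H[...,0]<6)|(H[...,0]>174))).astype(np.uint8);M[:,:290]=0;M[:175]=0;M[215:]=0;M[:,390:]=0
n,l,s,c=cv2.connectedComponentsWithStats(M)
for i in range(1,n):print(c[i],s[i,4],ray("top",c[i],.063))
E
```

```text
t: 18.77
eef_pos: [0.5291, -0.1448, 0.1951]
eef_rot: [0.671, 0.742, 0.0, 0.0]
ft_force: [-0.8, 0.7, 0.0]
gripper_width: 0.913
grip_force: 0.0
t: 19.77
eef_pos: [0.5142, 0.0006, 0.3048]
eef_rot: [0.671, 0.741, 0.0, 0.0]
ft_force: [0.8, -0.2, 0.4]
gripper_width: 1.002
grip_force: 0.0
t: 20.27
eef_pos: [0.5026, 0.0961, 0.3046]
eef_rot: [0.67, 0.742, -0.0, 0.0]
ft_force: [-0.1, -1.0, -0.8]
gripper_width: 0.996
grip_force: 0.0
pos [0.5026 0.0961 0.3046] ty 0.102 tilt [ 0. -0.] q6 [ 0.04  0.35 -0.44  0.78 -0.    1.51] w 0.0851 t 20.3
[.5025,.096,.197] tool shift [-1.000e-04 -1.000e-04  1.076e-01]
[331.43283582 190.52238806] 67 [ 0.52995063 -0.14246531]
```

View pics/t7.png

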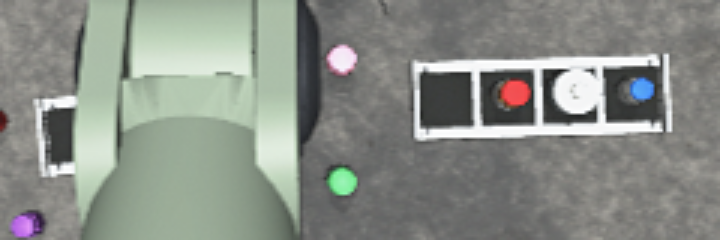

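The larger vial stands on its pad (crop (515,93)), about 2 mm from the centre. Last, the beaker.

```bash
python3 -m jog '0.085 0 0 0.045 0 0 0;0.085 0 0 0.04 0 0 0;0.085 0 0 0.022 0 0 0;0.085 0 0 0 0 0 0;0.04 0 0 0 0 0 0;0.04 0 0 0 0 0 0;0.04 0 0 0 0 0 0;0.04 0 0 0 0 0 0'
python3 -m jog '0.037 0 0 0 0 0 0;0.037 0 0 0 0 0 0;0.037 0 0 0 0 0 0'
python3 go.py; python3 -c "
from h import *
p,d=eyes.snapshot('scene');cv2.imwrite('pics/s8.png',cv2.resize(p[140:250,160:310,::-1],None,fx=4,fy=4))"
```

```text
t: 21.32
eef_pos: [0.5031, 0.0958, 0.1989]
eef_rot: [0.671, 0.742, 0.001, 0.001]
ft_force: [-1.9, -1.6, 5.9]
gripper_width: 0.54
grip_force: 60.0
t: 21.7
eef_pos: [0.503, 0.0958, 0.1989]
eef_rot: [0.671, 0.742, 0.0, 0.001]
ft_force: [-1.6, -1.3, 6.2]
gripper_width: 0.542
grip_force: 60.0
pos [0.503  0.0958 0.1989] ty 0.101 tilt [ 0.002 -0.001] q6 [ 0.04  0.5  -0.54  0.53 -0.    1.51] w 0.0463 t 21.7
```

View pics/s8.png

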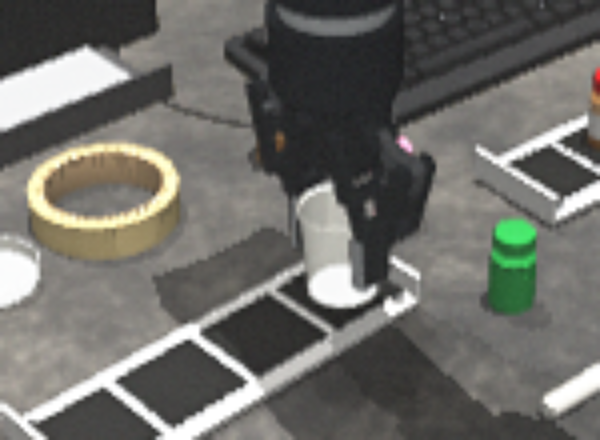

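The beaker is gripped at 46 mm and still upright.

```bash
python3 -m jog '0.037 0 0 -0.02 0 0 0;0.037 0 0 -0.04 0 0 0;0.037 0 0 -0.04 0 0 0;0.037 -0.03 0.001 0 0 0 0;0.037 -0.045 0.001 0 0 0 0;0.037 -0.05 0.001 0 0 0 0;0.037 -0.035 0 0 0 0 0;0.037 -0.022 0 0 0 0 0'
python3 -m jog '0.037 0 0 0 0 0 0;0.037 0 0 0 0 0 0'
python3 go.py '[.5251,-.0846,.1989]'
```

```text
t: 22.75
eef_pos: [0.5241, -0.0866, 0.2982]
eef_rot: [0.671, 0.741, 0.0, 0.001]
ft_force: [0.2, 0.3, -0.2]
gripper_width: 0.542
grip_force: 61.0
t: 23.0
eef_pos: [0.5237, -0.0843, 0.2978]
eef_rot: [0.67, 0.742, 0.0, -0.0]
ft_force: [-0.4, 0.0, -0.2]
gripper_width: 0.543
grip_force: 61.0
pos [ 0.5237 -0.0843  0.2978] ty 0.101 tilt [0. 0.] q6 [-0.3   0.39 -0.4   0.78  0.    1.17] w 0.0464 t 23.0
[.5251,-.0846,.1989] tool shift [-0.0004  0.0014  0.0989]
```

```bash
python3 -m jog '0.037 -0.0004 0.0014 0.045 0 0 0;0.037 0 0 0.035 0 0 0;0.037 0 0 0.014 0 0 0;0.037 0 0 0.0045 0 0 0;0.037 0 0 0 0 0 0;0.085 0 0 0 0 0 0;0.085 0 0 0 0 0 0;0.085 0 0 0 0 0 0'
python3 -m jog '0.085 0 0 0 0 0 0;0.085 0 0 0 0 0 0;0.085 0 0 -0.02 0 0 0;0.085 0 0 -0.04 0 0 0;0.085 0 0 -0.05 0 0 0;0.085 0.04 0 0 0 0 0;0.085 0.05 0 0 0 0 0;0.085 0.055 0 0 0 0 0'
python3 -m jog '0.085 0.05 0 0 0 0 0;0.085 0.05 0 0 0 0 0;0.085 0.03 0 0 0 0 0;0.085 0.01 0 0 0 0 0;0.085 0 0 0 0 0 0;0.085 0 0 0 0 0 0'
python3 go.py
python3 - <<'E'
from h import *
p,d=eyes.snapshot('top')
a=cv2.resize(p[130:230,240:400,::-1],None,fx=4,fy=4);s,_=eyes.snapshot('scene');b=cv2.resize(s[110:250,190:370,::-1],None,fx=3,fy=3);b=cv2.resize(b,(240,200))
cv2.imwrite('pics/t9.png',a)
M=(p.min(2)>185).astype(np.uint8);M[:,:301]=0;M[:,319:]=0;M[:184]=0;M[203:]=0
n,l,st,c=cv2.connectedComponentsWithStats(M)
for i in range(1,n):
  if st[i,4]>20:print(c[i],st[i],ray("top",c[i],.012))
E
```

```text
t: 24.0
eef_pos: [0.5255, -0.0852, 0.1995]
eef_rot: [0.671, 0.742, 0.0, 0.0]
ft_force: [-0.2, -0.7, 0.5]
gripper_width: 0.994
grip_force: 0.0
t: 25.0
eef_pos: [0.5106, 0.0601, 0.3093]
eef_rot: [0.671, 0.741, 0.0, 0.0]
ft_force: [0.4, -0.4, 0.3]
gripper_width: 0.996
grip_force: 0.0
t: 25.75
eef_pos: [0.4968, 0.1974, 0.309]
eef_rot: [0.671, 0.741, -0.0, 0.0]
ft_force: [0.5, 0.5, -0.3]
gripper_width: 0.994
grip_force: 0.0
pos [0.4968 0.1974 0.309 ] ty 0.1 tilt [-0. -0.] q6 [ 0.24  0.38 -0.37  0.82 -0.    1.71] w 0.0849 t 25.8
[308.4601227 192.8404908] [302 186  14  15 163] [ 0.52455714 -0.0857109 ]
```

View pics/t9.png

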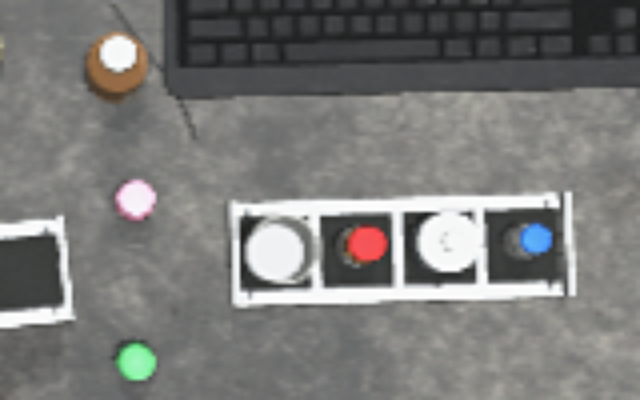

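All four stand centred in reverse order: beaker (275,250), larger vial (367,243), jar (447,241) and small vial (537,240). The dropper (118,62) hasn't moved.

```bash
python3 -c "
from bench import job;print(job.sign_off())"
```

```text
the job is handed in; nothing more can be done
None
```

The job is handed in: all four containers stand upright on the formerly empty rack in reverse order, each about 3 mm or less from its pad's centre by the camera, the amber bottle was never touched, and the sign-off gave no verdict.

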